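Open the vacuum pump's filter bay

ROBOT

A 6-joint arm with a two-finger parallel gripper is mounted at the origin on the work surface. World frame = base frame: x ahead of the robot, y to its left, z up, the work surface at z = 0. Lengths are in mm, angles in rad, forces in N, time in s.
With the tool pointing down it reaches from about 325 to 775 mm from the base axis. Payload 5.5 kg.
Tool frame: the origin (TCP) lies at the very end of the fingers, on their centre line; the grasp point (between the pads) lies 19 mm behind it; z points along the fingers, y is the direction in which the jaws open and shut (so a half turn about z gives the same grasp; the last joint's range is limited). The gripper opens to 85 mm and grips with 20 to 120 N. Pads are 22 mm wide; open, the fingers measure 114 mm over their backs; the gripper's body (76 mm by 85 mm) begins 54 mm behind the grasp point. The pads swing forward as they close: fully open they stand 13 mm farther back than shut.
Start: joints at [-1.3, 0.091, 1.231, -0, 1.82, -0.057], TCP at [193.176, -568.066, 231.275] pointing down, gripper open.
Joint ranges: [-2.87, 2.87], [-0.86, 2.18], [0.17, 2.46], [-1.51, 4.65], [0.06, 2.69], [-2.65, 2.65]. Speed limits (rad/s): [2.57, 2.57, 3.01, 3.14, 3.14, 3.14].

INTERFACE

Orientations are given as a unit quaternion [w, x, y, z].
In Python, from station import r gives the robot as it stands. The module is installed in compiled form; this text tells all that it offers.
- The arm moves only by the tool carry_out, never from a script. Its argument "rows" is a list of rows, each an object with "angular": the turn, a rotation vector about the tool's x, y, z each as a share of 0.08 rad, from -1 to 1, a list of three; "dp": the shift along the tool's x, y, z each as a share of 0.04 m, from -1 to 1, a list of three; "fingers": the gripper command: -1 is shut, 1 is fully open, values between are in proportion. A call has 1 to 12 rows; each row shifts and turns the commanded pose from where the row before left it, along the tool's axes as they then stand; what a row does not reach is not made up. A row lasts 1/12 s, in which the tool goes at most 41.7 mm and 7.16 degrees, less where a joint would pass 70% of its speed; a pose out of reach is approached as far as the arm can. A call with a number of a shift or a turn outside -1 to 1 is refused whole. A call with a gripper value outside its range is refused whole. The fingers move at their own pace and stop on an object; the grip force is fixed at half the most. Time passes only in rows, so rows that do not move let the fingers close. It gives the time, the measured TCP pose, the force and the opening at its end, in the units of the state.
- r.state(): the state, without advancing time (a new reading comes with each control period).
- r.grab_frame(name): name is "side" or "top" or "wrist"; returns (picture, depth): 420x560x3 uint8, blue, green, red; 420x560 float32, mm along the optical axis (not along the pixel's ray), 0 where there is no reading.
- r.camera_info(name): a dict with "fx", "fy", "cx", "cy" (pixels), "k1" (the pictures are not rectified: a ray, as slopes to the right and down, at radius r is drawn at 1 + k1 r^2 times it, then the intrinsics apply), "R" (3x3) and "t" (3): a world point X has camera coordinates R X + t; the wrist camera has in their place "T_tool_cam" (4x4, takes a point from camera to tool coordinates, whose origin is the TCP and whose axes are the flange's). Camera axes: x right, y down, z forward; pixel columns grow to the right and rows downward; lengths in mm; the calibration is good to about 2 mm. A picture is of the moment at which its call begins: read the wrist's pose just before it. camera_info takes no time and is no camera call.
- r.hand_in(): hands the job in, once; it reports no verdict.
The state is a dict: "t": time; "joint_positions": joint angles; "qvel": joint speeds; "joint_efforts": joint torques, N m; "ee_pos": TCP position; "tcp_rot": TCP orientation; "ft_force": force on the tool from outside, world axes, zero at the start; "moment": the same for the moment, N m; "opening": finger opening in mm.
Only numpy, scipy, OpenCV 4.12 (cv2) and the standard library are available. Lean on these libraries where they do the work, as an engineer would, in place of code of your own. Each camera call takes 0.05 s, during which the arm holds its last target. There are 200 camera calls.

TASK

The vacuum pump's filter is due for a check: press the red snap tab right in until the blue filter cover springs free, then push the cover straight back off its seat onto the pump's flat deck, so that it lies there clear of the rails and the filter bay is fully open. Do it with the fingertips only: do not lift or carry the cover, do not touch the filter, and leave everything around the pump standing where it is.

Things in the scene. Friction and masses are not known exactly. Their poses are not given: they have to be found in the camera images.
- pump: Bench vacuum pump, fixed: white casing 290 mm long (x), 160 wide, blue front and rear. Origin on the table under the seat's centre; x runs from the tab end to the rear, z up. Along x (mm): apron -100 to -40, top 108 high; filter bay to 40; flat deck to 150, top 100 high; rear housing to 190, 130 high, gauge on it to 141.
- seat (a point): Centre of the cover's seat, 108 mm above the table: level with the two side rails, 80 mm long, that carry the cover; axes as the pump's. Guide walls at 49.5 mm either side rise 5.5 mm above the rails; a hold-down lug on each, 10 to 32 mm in front of the centre and over 43 mm to the side, rises 8.5 mm.
- deck (a point): Centre of the flat grey deck behind the seat, where the cover is pushed to: 95 mm behind the seat's centre, 100 mm above the table. The deck is 110 mm long and 124 wide, between curbs 8 mm high; the rear housing closes its far end.
- tab_top (a point): Centre of the top face of the red snap tab, a thumb pad 32 mm (along pump x) by 36 mm on the pump's centre line, 68 mm in front of the seat's centre; its top is 124 mm above the table when out. The point moves with the tab.
- snap_tab (a joint): Travel of the tab, straight down: 0 = out (locked), 0.010 m = right in. Spring-loaded, some 5 to 8 N to start and up to 12 N right in; it comes up when let go. At 6 mm or more the cover is free: held in, a damped spring moves the cover 12 mm back (pump +x) in about half a second; then the tab no longer locks it.
- cover: Blue loose filter cover, about 0.12 kg: plate 80 mm long (pump x), 96 wide, 4 thick, lips 7 mm deep below, ridge on top. Origin at the centre of the plate's underside; at first at pump x = 0, 108 mm above the table, axes as the pump's, locked. Wholly off the rails when over 80 mm back; meets the rear housing at 110. On the deck its origin is 107 mm above the table.
- cover_ridge (a point): Centre of the top of the cover's push ridge: a white bar across the cover, at the cover's centre, 64 mm long across the pump, 8 mm thick along it, 11 mm high; its top is 15 mm above the origin of the cover. It is pushed from its tab side.
- filter: Filter cassette in the bay, under the cover: black frame with white pleats, fixed, pump x -13 to 37, 68 mm wide, top 94 mm above the table; not to be touched. Its frame is that of the pump.
- spare_filter: Loose spare filter cassette beside the pump, black with white pleats, 50 x 68 x 34 mm, origin under its centre; leave alone.
- beaker: Small glass beaker, 60 mm across, 75 high, origin under its centre; leave alone.
- grease_jar: White jar with blue cap, 54 mm across, 55 high, origin under its centre; leave alone.
- amber_bottle: Amber reagent bottle with blue cap, 82 mm across, 175 high, origin under its centre; leave alone.
- screwdriver: Screwdriver lying on the table, 190 mm long; leave alone.
- flask: Round glass flask on a cork ring, one piece, 90 mm across, 148 high, origin under its centre; leave alone.
Not all that is in view belongs to the job. Of the things that look like the cover, the largest one is meant.

How it is judged (in metres and radians):
On the way, in this order (a step that is already met when the one before it is completed fails the run):
1. the snap tab is pressed in far enough to free the cover (value of joint snap_tab above 0.005 m), for 0.1 s.
2. the cover is pushed back clear of its rails (x of cover in the frame of pump above 0.08 m), for 0.1 s.
At the end, for the whole second after the job is handed in: The cover lies at rest and flat on the pump's deck, more than 80 mm back from its seated place so that it is wholly off the rails, within 20 mm of the pump's centre line; the things around the pump stand within 20 mm of where they were (x of cover in the frame of pump between 0.08 and 0.115 m and y of cover in the frame of pump between -0.02 and 0.02 m and z of cover in the frame of pump between 0.103 and 0.111 m and angle between cover's own z axis and vertical below 0.06 rad and linear speed of cover below 0.02 m/s and not (distance of any of spare_filter, beaker, grease_jar, amber_bottle, screwdriver, flask from where it was at the start of the episode above 0.02 m)); the robot touches nothing.
It fails at once if the cover is lifted more than 12 mm or tipped (z of cover in the frame of pump above 0.12 m or angle between cover's own z axis and vertical above 0.4 rad).
It fails at once if the cover falls off the pump (z of cover in the frame of pump below 0.085 m).
It fails at once if the robot touches the filter (contact force between any of the fingers, the arm and filter above 0.5 N).
It fails at once if something around the pump is moved more than 20 mm or tipped (distance of any of spare_filter, beaker, grease_jar, amber_bottle, screwdriver, flask from where it was at the start of the episode above 0.02 m or angle between any of spare_filter, beaker, grease_jar, amber_bottle, flask's own z axis and vertical above 0.4 rad).
It also fails if it takes over 35 s, if anything falls off the work surface, if the arm or the gripper's body presses on something with over 40 N, if the wrist force passes 120 N, or if a joint passes its speed limit or range.

## Working session

There is one attempt and no reset: what is moved stays moved. The work goes in short steps, Python scripts to look and compute and a tool call to move; the robot and the scene stay as the last step left them, time stands still between calls to the robot, and variables do not carry over. Pictures are saved under pics/ and viewed, about 8 in all and at most 12, crops included, and the job is handed in when it is done.

Besides the shell and the picture viewer there is one more tool, called after ">>>" as name([rows], argument=value, ...), one row to a line, values as JSON. carry_out: Moves the arm, as the interface text tells. Its arguments: {"type":"object","properties":{"rows":{"type":"array"}},"required":["rows"]}

```bash
mkdir -p pics; cat > h.py <<'E'
import numpy as np, cv2
from station import r
def unproj(ci,u,v,d):
    K=np.array([[ci['fx'],0,ci['cx']],[0,ci['fy'],ci['cy']],[0,0,1.]])
    p=cv2.undistortPoints(np.array([[[u,v]]],float),K,np.array([ci['k1'],0,0,0.]))[0,0]
    return np.array([p[0]*d,p[1]*d,d])
def world(ci,u,v,d): return np.array(ci['R']).T@(unproj(ci,u,v,d)-np.array(ci['t']))
E
python3 - <<'E'
from h import *
for n in('top','side'):
    im,d=r.grab_frame(n); cv2.imwrite(f'pics/{n}0.png',im); np.save(f'{n}0.npy',d); cv2.imwrite(f'{n}0raw.png',im)
    ci=r.camera_info(n); print(n,{k:np.round(v,3).tolist() for k,v in ci.items()})
print(r.state())
a=cv2.imread('pics/top0.png');b=cv2.imread('pics/side0.png')
E
```

```text
top {'fx': 525.648, 'fy': 525.648, 'cx': 286.043, 'cy': 209.725, 'k1': -0.105, 'R': [[0.024, -1.0, -0.004], [-0.99, -0.023, -0.142], [0.142, 0.007, -0.99]], 't': [2.48, 540.542, 1325.048]}
side {'fx': 412.162, 'fy': 412.162, 'cx': 283.473, 'cy': 212.781, 'k1': 0.029, 'R': [[0.978, -0.208, -0.01], [-0.137, -0.607, -0.783], [0.157, 0.767, -0.623]], 't': [-530.562, 156.353, 985.231]}
{'t': 0.1, 'joint_positions': array([-1.29970177e+00,  9.17870016e-02,  1.23179154e+00,  2.01697922e-05,
        1.81980821e+00, -5.66763730e-02]), 'qvel': array([ 0.00036344, -0.00299609, -0.00377668, -0.00011595, -0.00026366,
        0.00053108]), 'joint_efforts': array([ 1.88972430e-03, -4.60218394e+01, -4.19216716e+01, -5.18984007e-05,
        1.06864935e-02,  6.26291296e-06]), 'ee_pos': array([ 193.10771797, -567.79797693,  230.24716502]), 'tcp_rot': array([-8.92949082e-04,  9.86600007e-01,  1.63155208e-01, -8.62682089e-05]), 'ft_force': array([ 0.54596213,  0.1310565 , -0.01297235]), 'moment': array([ 0.03596212, -0.0189321 , -0.0149671 ]), 'opening': 85.59829404188444}
```

View pics/top0.png

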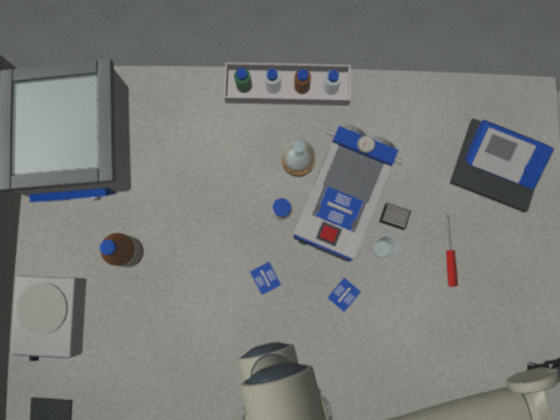

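View pics/side0.png

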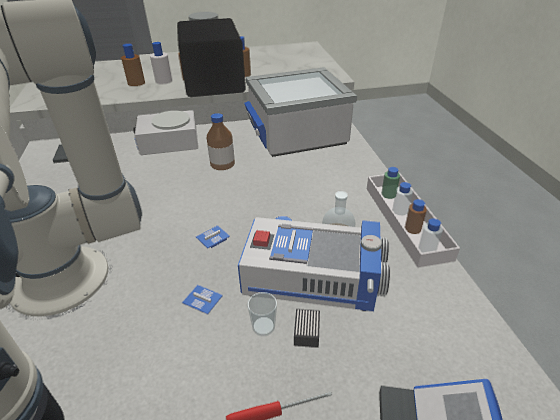

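The top view shows the pump: tab about (328,233), cover about (340,207), rear housing about (365,145). The flask, grease jar, spare filter and beaker are close by. The two small blue cards are decoys. I'll enlarge the pump next.

```bash
python3 - <<'E'
from h import *
im=cv2.imread('top0raw.png'); c=im[120:265,285:425]
c=cv2.resize(c,None,fx=4,fy=4,interpolation=cv2.INTER_CUBIC)
s=cv2.imread('side0raw.png')[205:315,230:395]
cv2.imwrite('pics/topc.png',c)
d=np.load('top0.npy');ci=r.camera_info('top')
hsv=cv2.cvtColor(im,cv2.COLOR_BGR2HSV)
red=((hsv[...,0]<8)|(hsv[...,0]>172))&(hsv[...,1]>140)&(hsv[...,2]>70)
red[:, :300]=0;red[:,360:]=0
v,u=np.nonzero(red)
P=np.array([world(ci,a,b,d[b,a]) for a,b in zip(u,v)]);P=P[abs(P[:,2]-124)<8]
print('tab',len(P),P.mean(0),np.median(P,0),P.min(0),P.max(0), cv2.minAreaRect(P[:,:2].astype(np.float32)))
# all pts of pump
V,U=np.mgrid[125:262,290:402];Q=np.array([world(ci,a,b,d[b,a]) for a,b in zip(U.ravel(),V.ravel()) if d[b,a]>0])
np.save('Q.npy',Q)
m=(Q[:,2]>85)&(Q[:,2]<118); R=Q[m]
h,e=np.histogram(Q[:,2],bins=range(-10,160,5));print(list(zip(e,h)))
print(cv2.minAreaRect(R[:,:2].astype(np.float32)))
E
```

```text
tab 179 [472.99527475 -89.5504953  124.57108297] [473.27552578 -90.22173877 124.83385677] [ 454.62288317 -110.06219084  118.31549419] [492.17382161 -69.19315568 130.87716042] ((473.1440124511719, -89.59620666503906), (33.75285720825195, 31.858909606933594), 68.93518829345703)
[(np.int64(-10), np.int64(134)), (np.int64(-5), np.int64(1956)), (np.int64(0), np.int64(2951)), (np.int64(5), np.int64(525)), (np.int64(10), np.int64(46)), (np.int64(15), np.int64(60)), (np.int64(20), np.int64(96)), (np.int64(25), np.int64(89)), (np.int64(30), np.int64(243)), (np.int64(35), np.int64(150)), (np.int64(40), np.int64(38)), (np.int64(45), np.int64(26)), (np.int64(50), np.int64(38)), (np.int64(55), np.int64(39)), (np.int64(60), np.int64(47)), (np.int64(65), np.int64(66)), (np.int64(70), np.int64(112)), (np.int64(75), np.int64(135)), (np.int64(80), np.int64(105)), (np.int64(85), np.int64(118)), (np.int64(90), np.int64(160)), (np.int64(95), np.int64(729)), (np.int64(100), np.int64(1641)), (np.int64(105), np.int64(2142)), (np.int64(110), np.int64(1775)), (np.int64(115), np.int64(381)), (np.int64(120), np.int64(216)), (np.int64(125), np.int64(426)), (np.int64(130), np.int64(427)), (np.int64(135), np.int64(113)), (np.int64(140), np.int64(152)), (np.int64(145), np.int64(95)), (np.int64(150), np.int64(40))]
((601.5892944335938, -98.5196533203125), (273.96014404296875, 317.1368408203125), 67.19593048095703)
```

View pics/topc.png

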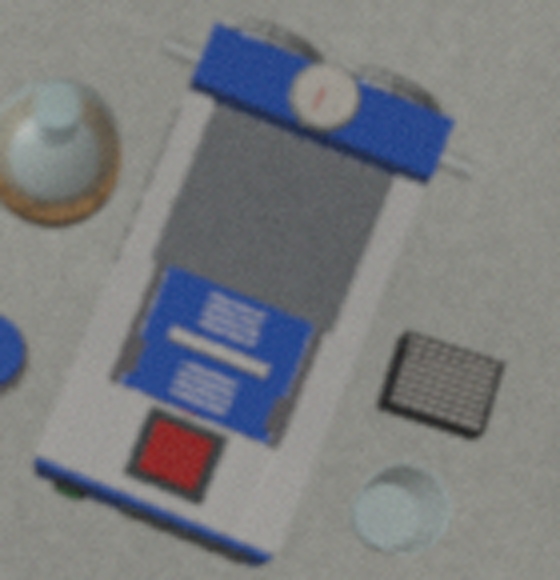

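The crop shows the tab centre at (179,454), the ridge running from (168,332) to (269,371), and the cover and housing corners. I'll fit the pump pose to these at their known heights.

```bash
python3 - <<'E'
from h import *
from scipy.optimize import least_squares
def ray(ci,u,v,h):
    a=world(ci,u,v,500.);b=world(ci,u,v,1500.);return a+(b-a)*(h-a[2])/(b[2]-a[2])
pts=[((179,454),(-68,0,124)),((168,332),(0,32,123)),((269,371),(0,-32,123)),((166,268),(40,48,112)),((314,322),(40,-48,112)),
((193,85),(150,80,130)),((427,180),(150,-80,130)),((217,27),(190,80,130)),((453,122),(190,-80,130)),((272,440),(-40,-48,112))]
ci=r.camera_info('top')
W=np.array([ray(ci,285+(x+.5)/4-.5,120+(y+.5)/4-.5,p[2]) for (x,y),p in pts]);M=np.array([p for _,p in pts],float)
def f(q):
    c,s=np.cos(q[2]),np.sin(q[2]); return (np.c_[q[0]+c*M[:,0]-s*M[:,1],q[1]+s*M[:,0]+c*M[:,1]]-W[:,:2])
s=least_squares(lambda q:f(q).ravel(),[535,-115,-.38],loss='soft_l1',f_scale=2);print(s.x,np.round(f(s.x),1).tolist())
# check depth-based
Q=np.load('Q.npy');c,sn=np.cos(s.x[2]),np.sin(s.x[2])
D=Q[:,:2]-s.x[:2];L=np.c_[D@[c,sn],D@[-sn,c],Q[:,2]]
def z(a,b,w=50):
    m=(L[:,0]>a)&(L[:,0]<b)&(abs(L[:,1])<w)&(L[:,2]>60);return np.round(np.median(L[m,2]),1)
print('deck',z(60,140),'tab',z(-78,-58,12),'housing',z(160,180,70),'cover',z(15,35,40),'apron',z(-98,-90))
m=(L[:,2]>60)&(abs(L[:,1])<85);print(L[m].min(0),L[m].max(0), np.percentile(L[(L[:,2]>125)&(L[:,2]<134)&(L[:,0]>100)],[1,99],axis=0))
# side view of tab
cs=r.camera_info('side');im=cv2.imread('side0raw.png');d=np.load('side0.npy');hsv=cv2.cvtColor(im,cv2.COLOR_BGR2HSV)
red=((hsv[...,0]<8)|(hsv[...,0]>172))&(hsv[...,1]>140);red[:225]=0;red[255:]=0
v,u=np.nonzero(red);P=np.array([world(cs,a,b,d[b,a]) for a,b in zip(u,v) if d[b,a]>0]);T=P[abs(P[:,2]-124)<3]
print('side tab',len(T),T.mean(0), 'exp',s.x[0]-68*c,s.x[1]-68*sn)
E
```

```text
[ 5.35767286e+02 -1.15412607e+02 -3.72249675e-01] [[-1.0, 0.7], [-0.6, -1.8], [-1.3, 0.4], [0.7, -2.4], [-2.6, -0.1], [2.9, 1.5], [1.1, -2.8], [2.5, 1.6], [1.2, -0.8], [-3.5, 3.5]]
deck 101.6 tab 124.4 housing 132.2 cover 112.7 apron 108.9
[-109.33943373  -84.88131994   60.07933136] [211.96099489  84.40340994 147.25888701] [[150.60083755 -79.07970215 125.22064944]
 [189.14605646  80.02556535 133.90955519]]
side tab 40 [471.00394116 -88.5377604  124.25565918] exp 472.42450556326503 -90.68019418655157
```

Fit residuals are about 2 mm, and heights, housing extents and the side view agree. The pump is at (535.8, -115.4) with yaw -0.372. I'll shut the fingers and turn the tool to the pump's yaw first.

>>> carry_out([
  {"angular":[0,0,0.97],"dp":[0,0,0],"fingers":-1},
  {"angular":[0,0,0.97],"dp":[0,0,0],"fingers":-1},
  {"angular":[0,0,0.97],"dp":[0,0,0],"fingers":-1},
  {"angular":[0,0,0.97],"dp":[0,0,0],"fingers":-1},
  {"angular":[0,0,0.97],"dp":[0,0,0],"fingers":-1},
  {"angular":[0,0,0.97],"dp":[0,0,0],"fingers":-1},
  {"angular":[0,0,0.97],"dp":[0,0,0],"fingers":-1},
  {"angular":[0,0,0.97],"dp":[0,0,0],"fingers":-1},
  {"angular":[0,0,0.97],"dp":[0,0,0],"fingers":-1},
  {"angular":[0,0,0],"dp":[0,0,0],"fingers":-1},
  {"angular":[0,0,0],"dp":[0,0,0],"fingers":-1},
])

```text
t: 1.02
ee_pos: [193.2, -567.9, 230.8]
tcp_rot: [-0.0, 0.983, -0.183, -0.0]
ft_force: [-0.8, -0.1, 0.0]
opening: -0.2
```

```bash
cat >> h.py <<'E'
from scipy.spatial.transform import Rotation as Ro
PX,PY,PA=535.8,-115.4,-0.372
def rot():
    w,x,y,z=r.state()['tcp_rot'];return Ro.from_quat([x,y,z,w])
def pump(p):
    c,s=np.cos(PA),np.sin(PA);d=np.array(p,float);a,b=d[0]-PX,d[1]-PY;return np.array([c*a+s*b,-s*a+c*b,d[2]])
def go(x,y,z):
    "shift in tool units (shares of 40 mm) and turn (shares of .08) to pump-frame point, tool down, x along pump x"
    c,s=np.cos(PA),np.sin(PA);t=np.array([PX+c*x-s*y,PY+s*x+c*y,z]);st=r.state();R=rot()
    G=Ro.from_matrix(np.array([[c,s,0],[s,-c,0],[0,0,-1.]]))
    print('pump xyz',np.round(pump(st['ee_pos']),1),'F',np.round(st['ft_force'],1),'op',st['opening'],'t',st['t'],'shift',np.round(R.inv().apply(t-st['ee_pos'])/40,3),'turn',np.round((R.inv()*G).as_rotvec()/.08,3))
E
python3 -c "
from h import *
go(-68,0,165)"
```

```text
pump xyz [-154.7 -546.1  230.8] F [-0.8 -0.1  0. ] op -0.23299795163712023 t 1.0167 shift [  2.22  -13.644   1.653] turn [-0.009  0.007  0.047]
```

>>> carry_out([
  {"angular":[0,0,0.047],"dp":[0.13,-0.8,0],"fingers":-1},
  {"angular":[0,0,0],"dp":[0.13,-0.8,0],"fingers":-1},
  {"angular":[0,0,0],"dp":[0.13,-0.8,0],"fingers":-1},
  {"angular":[0,0,0],"dp":[0.13,-0.8,0],"fingers":-1},
  {"angular":[0,0,0],"dp":[0.13,-0.8,0],"fingers":-1},
  {"angular":[0,0,0],"dp":[0.13,-0.8,0],"fingers":-1},
  {"angular":[0,0,0],"dp":[0.13,-0.8,0],"fingers":-1},
  {"angular":[0,0,0],"dp":[0.13,-0.8,0],"fingers":-1},
  {"angular":[0,0,0],"dp":[0.13,-0.8,0],"fingers":-1},
  {"angular":[0,0,0],"dp":[0.13,-0.8,0],"fingers":-1},
  {"angular":[0,0,0],"dp":[0.13,-0.8,0],"fingers":-1},
  {"angular":[0,0,0],"dp":[0.13,-0.8,0],"fingers":-1},
])

```text
t: 2.02
ee_pos: [392.0, -231.9, 231.3]
tcp_rot: [0.0, 0.983, -0.185, 0.0]
ft_force: [-0.2, -1.0, -0.6]
opening: 0.1
```

>>> carry_out([
  {"angular":[0,0,0],"dp":[0.13,-0.8,0],"fingers":-1},
  {"angular":[0,0,0],"dp":[0.13,-0.8,0],"fingers":-1},
  {"angular":[0,0,0],"dp":[0.13,-0.8,0.2],"fingers":-1},
  {"angular":[0,0,0],"dp":[0.13,-0.8,0.2],"fingers":-1},
  {"angular":[0,0,0],"dp":[0.14,-0.8,0.2],"fingers":-1},
  {"angular":[0,0,0],"dp":[0,0,0.4],"fingers":-1},
  {"angular":[0,0,0],"dp":[0,0,0.4],"fingers":-1},
  {"angular":[0,0,0],"dp":[0,0,0.2],"fingers":-1},
  {"angular":[0,0,0],"dp":[0,0,0],"fingers":-1},
  {"angular":[0,0,0],"dp":[0,0,0],"fingers":-1},
])

```text
t: 2.85
ee_pos: [474.4, -94.3, 167.3]
tcp_rot: [-0.0, 0.983, -0.186, -0.0]
ft_force: [0.1, -0.1, -0.1]
opening: -0.3
```

```bash
python3 - <<'E'
from h import *
go(-68,0,128)
im,d=r.grab_frame('wrist');cv2.imwrite('pics/w1.png',im)
E
```

```text
pump xyz [-64.9  -2.7 167.3] F [ 0.1 -0.1 -0.1] op -0.2933692643628728 t 2.85 shift [-0.077 -0.067  0.982] turn [ 0.001  0.008 -0.023]
```

View pics/w1.png

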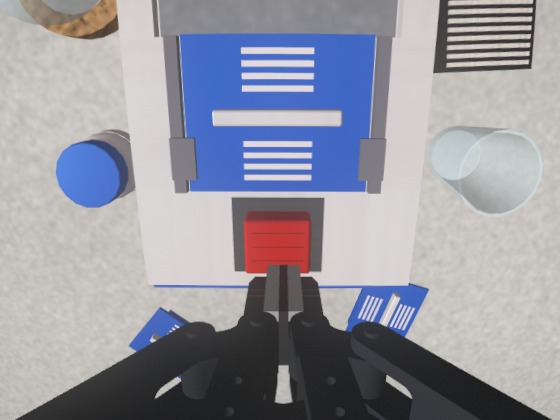

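The wrist view shows the shut fingers square to the pump, with the tab at (277,243), the ridge from (213,118) to (341,118) and the cover's front edge at row 191. I'll check the pump pose from this view too.

```bash
python3 - <<'E'
from h import *
ci=r.camera_info('wrist');T=np.array(ci['T_tool_cam']);st=r.state();R=rot()
def hit(u,v,h):
    q=[R.apply(T[:3,:3]@unproj(ci,u,v,d)+T[:3,3])+st['ee_pos'] for d in(50.,400.)]
    return pump(q[0]+(q[1]-q[0])*(h-q[0][2])/(q[1][2]-q[0][2]))
for n,u,v,h in[('ridgeL',213,118,123),('ridgeR',341,118,123),('tab far L',246,213,124),('tab far R',309,212,124),('tabnearL',245,272,124),('cov RL',182,35,112),('cov RR',376,36,112),('front',189,191,112),('front',365,191,112)]: print(n,np.round(hit(u,v,h),1))
E
```

```text
ridgeL [  0.9  31.6 123. ]
ridgeR [  0.8 -31.7 123. ]
tab far L [-48.4  16.7 124. ]
tab far R [-47.9 -16.7 124. ]
tabnearL [-83.4  18.4 124. ]
cov RL [ 41.   47.1 112. ]
cov RR [ 40.3 -49.3 112. ]
front [-39.6  49.3 112. ]
front [-39.7 -48.5 112. ]
```

The wrist view agrees to about 1 mm. Next I'll press the tab down to about z 113 and hold it.

>>> carry_out([
  {"angular":[0,0,0],"dp":[-0.08,-0.07,0.3],"fingers":-1},
  {"angular":[0,0,0],"dp":[0,0,0.3],"fingers":-1},
  {"angular":[0,0,0],"dp":[0,0,0.3],"fingers":-1},
  {"angular":[0,0,0],"dp":[0,0,0.1],"fingers":-1},
  {"angular":[0,0,0],"dp":[0,0,0.1],"fingers":-1},
  {"angular":[0,0,0],"dp":[0,0,0.1],"fingers":-1},
  {"angular":[0,0,0],"dp":[0,0,0.07],"fingers":-1},
  {"angular":[0,0,0],"dp":[0,0,0.05],"fingers":-1},
  {"angular":[0,0,0],"dp":[0,0,0],"fingers":-1},
  {"angular":[0,0,0],"dp":[0,0,0],"fingers":-1},
  {"angular":[0,0,0],"dp":[0,0,0],"fingers":-1},
  {"angular":[0,0,0],"dp":[0,0,0],"fingers":-1},
])

```text
t: 3.9
ee_pos: [472.3, -90.5, 115.9]
tcp_rot: [0.0, 0.983, -0.186, -0.0]
ft_force: [-6.1, 1.7, 6.7]
opening: -0.1
```

```bash
python3 -c "
from h import *
go(-68,0,113)"
```

```text
pump xyz [-6.820e+01  1.000e-01  1.159e+02] F [-6.1  1.7  6.7] op -0.09506222863502296 t 3.9 shift [0.006 0.003 0.072] turn [ 0.005  0.005 -0.031]
```

>>> carry_out([
  {"angular":[0,0,0],"dp":[0,0,0.08],"fingers":-1},
  {"angular":[0,0,0],"dp":[0,0,0],"fingers":-1},
  {"angular":[0,0,0],"dp":[0,0,0],"fingers":-1},
  {"angular":[0,0,0],"dp":[0,0,0],"fingers":-1},
  {"angular":[0,0,0],"dp":[0,0,0],"fingers":-1},
  {"angular":[0,0,0],"dp":[0,0,0],"fingers":-1},
  {"angular":[0,0,0],"dp":[0,0,0],"fingers":-1},
  {"angular":[0,0,0],"dp":[0,0,0],"fingers":-1},
  {"angular":[0,0,0],"dp":[0,0,0],"fingers":-1},
  {"angular":[0,0,0],"dp":[0,0,0],"fingers":-1},
])

```text
t: 4.73
ee_pos: [472.7, -90.6, 114.0]
tcp_rot: [0.0, 0.983, -0.186, 0.001]
ft_force: [-7.0, 0.9, 13.1]
opening: -0.1
```

```bash
python3 - <<'E'
from h import *
go(-68,0,113)
im,d=r.grab_frame('wrist');cv2.imwrite('pics/w2.png',im)
E
```

```text
pump xyz [-67.8   0.2 114. ] F [-7.   0.9 13.1] op -0.14213110693657358 t 4.7333 shift [-0.006  0.005  0.025] turn [ 0.001 -0.019 -0.03 ]
```

View pics/w2.png

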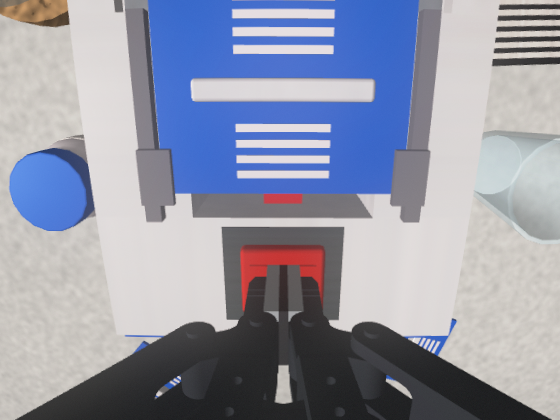

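The cover has sprung back: there is an open gap in front of it at rows 193–217, and the ridge is at row 90. I'll lift over and come down just in front of the ridge.

>>> carry_out([
  {"angular":[0,0,0],"dp":[0,0,-0.3],"fingers":-1},
  {"angular":[0,0,-0.03],"dp":[0,0,-0.33],"fingers":-1},
  {"angular":[0,0,0],"dp":[0.4,0,0],"fingers":-1},
  {"angular":[0,0,0],"dp":[0.4,0,0],"fingers":-1},
  {"angular":[0,0,0],"dp":[0.35,0,0],"fingers":-1},
  {"angular":[0,0,0],"dp":[0.2,0,0],"fingers":-1},
  {"angular":[0,0,0],"dp":[0,0,0.2],"fingers":-1},
  {"angular":[0,0,0],"dp":[0,0,0.1],"fingers":-1},
  {"angular":[0,0,0],"dp":[0,0,0],"fingers":-1},
  {"angular":[0,0,0],"dp":[0,0,0],"fingers":-1},
])

```text
t: 5.62
ee_pos: [522.1, -109.7, 123.7]
tcp_rot: [-0.0, 0.983, -0.185, -0.001]
ft_force: [-0.4, -0.4, -0.0]
opening: 0.3
```

```bash
python3 - <<'E'
from h import *
go(-13,0,116)
ci=r.camera_info('wrist');T=np.array(ci['T_tool_cam']);print(np.round(T,2).tolist())
E
```

```text
pump xyz [-14.8   0.4 123.7] F [-0.4 -0.4 -0. ] op 0.2648285302959229 t 5.6167 shift [0.046 0.009 0.193] turn [0.002 0.021 0.002]
[[0.0, -0.95, -0.32, 80.54], [1.0, 0.0, 0.0, 0.11], [0.0, -0.32, 0.95, -143.96], [0.0, 0.0, 0.0, 1.0]]
```

>>> carry_out([
  {"angular":[0,0,0],"dp":[0,0,0.1],"fingers":-1},
  {"angular":[0,0,0],"dp":[0,0.01,0.09],"fingers":-1},
  {"angular":[0,0,0],"dp":[0.1,0,0],"fingers":-1},
  {"angular":[0,0,0],"dp":[0.1,0,0],"fingers":-1},
  {"angular":[0,0,0],"dp":[0.1,0,0],"fingers":-1},
  {"angular":[0,0,0],"dp":[0.1,0,0],"fingers":-1},
  {"angular":[0,0,0],"dp":[0.1,0,0],"fingers":-1},
  {"angular":[0,0,0],"dp":[0.1,0,0],"fingers":-1},
  {"angular":[0,0,0],"dp":[0.1,0,0],"fingers":-1},
  {"angular":[0,0,0],"dp":[0.1,0,0],"fingers":-1},
  {"angular":[0,0,0],"dp":[0,0,0],"fingers":-1},
])

```text
t: 6.53
ee_pos: [553.4, -122.3, 116.8]
tcp_rot: [0.0, 0.983, -0.185, 0.0]
ft_force: [-0.5, -0.4, -0.2]
opening: -0.3
```

```bash
cat >> h.py <<'E'
def hitter():
    ci=r.camera_info('wrist');T=np.array(ci['T_tool_cam']);st=r.state();R=rot();e=st['ee_pos']
    def hit(u,v,h):
        q=[R.apply(T[:3,:3]@unproj(ci,u,v,d)+T[:3,3])+e for d in(50.,400.)]
        return np.round(pump(q[0]+(q[1]-q[0])*(h-q[0][2])/(q[1][2]-q[0][2])),1)
    return hit
E
python3 - <<'E'
from h import *
go(82,0,116)
im,d=r.grab_frame('wrist');cv2.imwrite('pics/w3.png',im)
E
```

```text
pump xyz [ 1.890e+01 -1.000e-01  1.168e+02] F [-0.5 -0.4 -0.2] op -0.2671760527197662 t 6.5333 shift [ 1.578 -0.002  0.021] turn [ 0.    -0.005 -0.001]
```

View pics/w3.png

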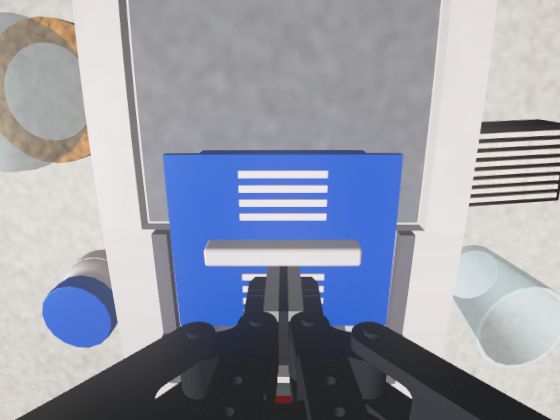

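The cover is being pushed straight: the ridge runs from (205,253) to (361,253) and the rear edge is level at row 154. I'll measure its position.

```bash
python3 - <<'E'
from h import *
h=hitter()
for a in[(165,154,112),(402,154,112),(207,241,123),(359,241,123)]: print(h(*a))
E
```

```text
[ 73.1  47.2 112. ]
[ 73.2 -48.  112. ]
[ 40.   30.2 123. ]
[ 40.  -30.6 123. ]
```

The cover is at x≈34 and square, with about 15 mm from TCP to cover centre as expected. I'll push on until the TCP is at 82.

>>> carry_out([
  {"angular":[0,0,0],"dp":[0.12,0,0.02],"fingers":-1},
  {"angular":[0,0,0],"dp":[0.12,0,0],"fingers":-1},
  {"angular":[0,0,0],"dp":[0.12,0,0],"fingers":-1},
  {"angular":[0,0,0],"dp":[0.12,0,0],"fingers":-1},
  {"angular":[0,0,0],"dp":[0.12,0,0],"fingers":-1},
  {"angular":[0,0,0],"dp":[0.12,0,0],"fingers":-1},
  {"angular":[0,0,0],"dp":[0.12,0,0],"fingers":-1},
  {"angular":[0,0,0],"dp":[0.12,0,0],"fingers":-1},
  {"angular":[0,0,0],"dp":[0.12,0,0],"fingers":-1},
  {"angular":[0,0,0],"dp":[0,0,0],"fingers":-1},
  {"angular":[0,0,0],"dp":[0,0,0],"fingers":-1},
])

```text
t: 7.5
ee_pos: [593.2, -137.8, 116.1]
tcp_rot: [0.0, 0.983, -0.185, 0.0]
ft_force: [0.5, 0.1, -0.4]
opening: 0.4
```

```bash
python3 -c "
from h import *
go(82,0,116)"
```

```text
pump xyz [ 61.7  -0.  116.1] F [ 0.5  0.1 -0.4] op 0.35461708437771083 t 7.5 shift [ 0.508 -0.001  0.002] turn [-0.    -0.003 -0.001]
```

>>> carry_out([
  {"angular":[0,0,0],"dp":[0.1,0,0],"fingers":-1},
  {"angular":[0,0,0],"dp":[0.1,0,0],"fingers":-1},
  {"angular":[0,0,0],"dp":[0.1,0,0],"fingers":-1},
  {"angular":[0,0,0],"dp":[0.1,0,0],"fingers":-1},
  {"angular":[0,0,0],"dp":[0.06,0,0],"fingers":-1},
  {"angular":[0,0,0],"dp":[0.05,0,0],"fingers":-1},
  {"angular":[0,0,0],"dp":[0,0,0],"fingers":-1},
  {"angular":[0,0,0],"dp":[0,0,0],"fingers":-1},
  {"angular":[0,0,0],"dp":[0,0,0],"fingers":-1},
])

```text
t: 8.25
ee_pos: [612.0, -145.2, 116.0]
tcp_rot: [0.0, 0.983, -0.185, 0.0]
ft_force: [0.4, -0.5, -0.1]
opening: -0.4
```

```bash
python3 - <<'E'
from h import *
go(82,0,116)
im,d=r.grab_frame('wrist');cv2.imwrite('pics/w4.png',im)
E
```

```text
pump xyz [ 8.18e+01 -1.00e-01  1.16e+02] F [ 0.4 -0.5 -0.1] op -0.40746040257553107 t 8.25 shift [ 0.004 -0.001  0.001] turn [ 0.    -0.003 -0.   ]
```

View pics/w4.png

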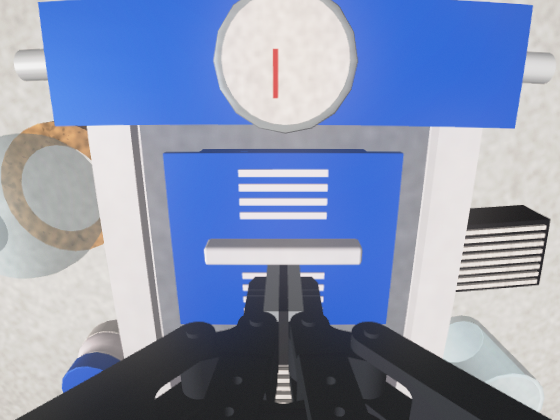

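The cover is on the deck, square and centred, with its rear edge at row 153 and a gap to the housing. I'll back off, rise and check.

>>> carry_out([
  {"angular":[0,0,0],"dp":[-0.1,0,0],"fingers":-1},
  {"angular":[0,0,0],"dp":[-0.1,0,-0.1],"fingers":-1},
  {"angular":[0,0,0],"dp":[-0.4,0,-0.6],"fingers":-1},
  {"angular":[0,0,0],"dp":[-0.8,0,-0.6],"fingers":-1},
  {"angular":[0,0,0],"dp":[-0.8,0,-0.6],"fingers":-1},
  {"angular":[0,0,0],"dp":[-0.8,0,-0.6],"fingers":-1},
  {"angular":[0,0,0],"dp":[0,0,0],"fingers":-1},
  {"angular":[0,0,0],"dp":[0,0,0],"fingers":-1},
  {"angular":[0,0,0],"dp":[0,0,0],"fingers":-1},
])

```text
t: 9.05
ee_pos: [500.0, -101.5, 216.2]
tcp_rot: [0.0, 0.983, -0.185, 0.001]
ft_force: [-0.3, -0.6, -1.1]
opening: -0.3
```

```bash
python3 - <<'E'
from h import *
go(-40,0,210)
im,d=r.grab_frame('wrist');cv2.imwrite('pics/w5.png',im)
E
```

```text
pump xyz [-38.4  -0.  216.2] F [-0.3 -0.6 -1.1] op -0.28065052102958565 t 9.05 shift [-0.041 -0.     0.156] turn [-0.001 -0.014  0.002]
```

View pics/w5.png

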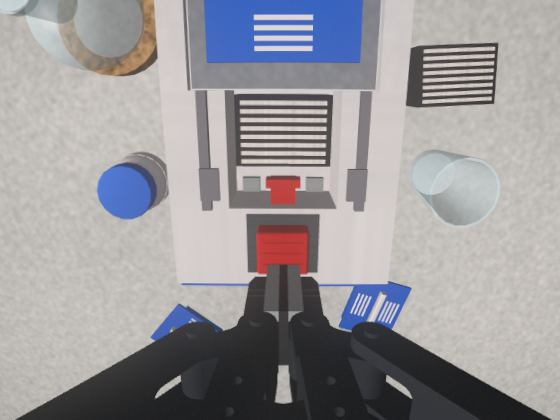

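The bay is open, and the cover's front edge is at row 62 (207 to 361), behind the deck's front edge at row 90. One last position and neighbour check before handing in.

```bash
python3 - <<'E'
from h import *
h=hitter();a,b=h(207,62,111),h(361,62,111);print('front corners',a,b,'=> cover x',(a[0]+b[0])/2+40,'y',(a[1]+b[1])/2)
im,d=r.grab_frame('top');cv2.imwrite('pics/top1.png',im);old=cv2.imread('top0raw.png')
df=cv2.absdiff(im,old).max(2)
for n,(u,v,s) in dict(flask=(298,158,14),jar=(282,208,8),spare=(395,216,12),beaker=(384,247,9),bottle=(118,250,14),driver=(451,250,10)).items(): print(n,df[v-s:v+s,u-s:u+s].mean().round(1))
print('bg noise',df[300:330,480:540].mean())
ci=r.camera_info('top');c,s=np.cos(PA),np.sin(PA);D=[]
for v in range(125,262):
  for u in range(290,402):
    if d[v,u]>0:
      q=pump(world(ci,u,v,d[v,u]));
      if 105<q[0]<132 and abs(q[1])<40:D.append(q)
D=np.array(D);print('plate z behind ridge',np.median(D[:,2]),'(initial bias ~+1)')
E
```

```text
front corners [ 56.6  47.2 111. ] [ 56.6 -48.9 111. ] => cover x 96.6 y -0.8499999999999979
flask 3.4
jar 4.1
spare 20.0
beaker 14.1
bottle 4.7
driver 3.5
bg noise 3.421666666666667
plate z behind ridge 112.64675895155962 (initial bias ~+1)
```

The spare and beaker regions differ from the first picture, perhaps because the arm shades or covers them. I'll look before handing in.

```bash
python3 - <<'E'
from h import *
f=lambda p:cv2.resize(cv2.imread(p)[120:270,285:425],None,fx=2.8,fy=2.8,interpolation=cv2.INTER_CUBIC)
cv2.imwrite('pics/cmp.png',np.hstack([f('top0raw.png'),f('pics/top1.png')]))
E
```

```text
(no output)
```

View pics/cmp.png

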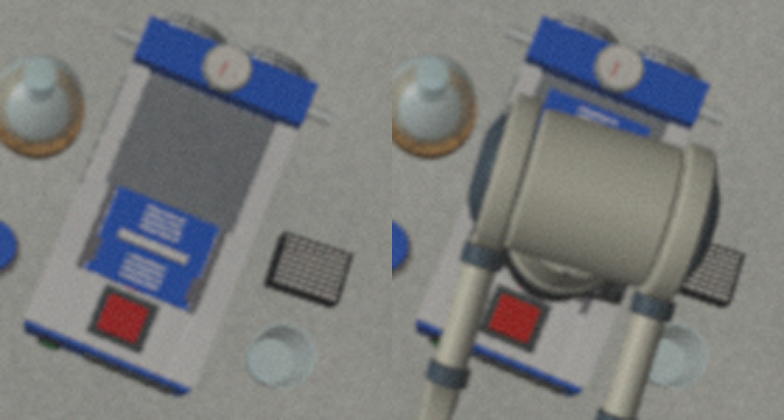

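The arm covers part of both regions. The visible parts of the spare (right corner 743,250) and the beaker (675,355) are where they were. Handing in.

```bash
python3 -c "
from h import *
print(r.hand_in(), r.state()['t'])"
```

```text
the job is handed in; nothing more can be done
the job is handed in; nothing more can be done
```

I pressed the tab right in with the shut fingertips until the cover sprang back. I then pushed the cover by its ridge straight back onto the deck, withdrew the arm and handed the job in at about 9 s. `hand_in` gives no verdict, so the result below rests on my own checks.

- **Tab:** the fingertip reached z 114 mm, which is 10 mm of travel, at about 13 N. The wrist view showed the cover sprung back.
- **Cover:** the wrist view put it at pump x ≈ 96.6 mm and y ≈ -0.9 mm, square on the deck. The filter bay was open and the robot touched nothing.
- **Cover height:** this is the least certain check. I measured it only roughly: depth gave a plate top of 112.6 mm against the 111 mm expected. That depth was noisy and had read about 1 mm high on the pump earlier, and the arm hid part of the cover.
- **Surroundings:** the flask, jar, bottle and screwdriver matched the first picture. The automatic comparison flagged the spare filter and beaker, but the arm was partly covering them in that view. Their visible parts were where they had been.

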